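Feed a panel into a guarded punch with a push stick

TASK

Take the orange push stick from its blue tray and, keeping the hand off the panel, use it to feed the green panel through the low yellow-lipped opening of the bench punch, until the red register slide behind the guard is pushed back to its hard end stop; seat the panel there with a short firm press of some 10 to 20 N, never pushing it with more than 25 N. Draw the stick out, leaving the panel home against the register, and lay the stick flat back in its tray. Leave the other things on the table alone.

Things in the scene. Friction and masses are not known exactly. Their poses are not given: they have to be found in the camera images.
- punch: Fixed bench punch; bed top 30 mm above the table. Origin on the table under the middle of the mouth; +x is the feed direction. Bed 145 mm wide, x = -220 to +280 mm. Two guides, 16 mm high, 84 mm apart from x = -20 on; before that (12 mm high) they flare to about 128 mm apart at x = -100. A blue column and arm, up to 160 mm above the table, stand beyond x = 140.
- mouth (a point): Middle of the bed's top at the mouth of the guard (punch frame 0, 0, 30 mm); axes as the punch. From here to x = 204 mm a clear guard leaves 16 mm over the bed (guard and yellow lip end 28 mm over the bed, posts 30). At x = 90 a sprung hold-down roller, 6.5 mm over the bed at rest, is lifted by the panel: a bump of a few N, then about 3 N of drag.
- register (a joint): Travel of the red register slide (block 24 x 76 x 12 mm, meets the panel's front edge) along the feed, m: 0 = towards the mouth, 0.022 = at its hard end stop. Moves against about 4 N of friction, stays where left, starts part-way. The end stop is adjustable and was set by the last user: a home panel's rear edge is at punch x = 39 to 51 mm; find it by feel.
- panel: Green rigid panel with a copper patch, 100 (x) x 80 (y) x 8 mm, about 0.11 kg, lying on the bed before the mouth, its x roughly along the feed. Origin at the centre of its underside.
- panel_rear (a point): Middle of the panel's rear edge face (x = -50 mm, 4 mm above its underside).
- stick: Push stick, 0.13 kg: flat orange blade 20 wide, 8 mm high, from x = -50 to +190 mm, ending in a cross head 12 long, 50 wide, 10 mm high whose flat front pushes the panel; upright black handle 50 (x) x 18 (y) mm, from 7 to 73 mm above the underside, centred on the origin. Origin on the underside, below the handle. Starts lying in the tray, handle up.
- stick_grip (a point): Point in the handle to grip, 52 mm above the stick's underside (pinch the 18 mm width, along stick y, from above).
- stick_head (a point): Middle of the stick's flat front face, 5 mm above the underside, x = 190 mm.
- stick_mid (a point): Middle of the stick's length, on its underside, x = 70 mm.
- tray: Fixed blue open tray, inside 275 (x) x 70 (y) mm, floor 6 mm above the table, walls 6 mm thick and 18 mm high. Origin under its centre, on the table. The stick starts in it with its x along the tray's x, stick_mid near the tray's centre.
- multimeter: Bystander: yellow multimeter, 190 x 90 x 47 mm, origin under its centre.
- solder_reel: Bystander: solder reel, 54 mm diameter, 46 mm high, origin under its centre.
- screwdriver: Bystander: screwdriver, lying, origin on its underside.
- parts_bin: Bystander: grey parts bin, 100 x 140 x 50 mm, origin under its centre.
- spares: Bystander: stack of three spare panels, about 105 x 85 x 24 mm, origin under its centre.
- mug: Bystander: white mug, 80 mm diameter, 90 mm high, origin under its centre.
- junction_box: Bystander: grey junction box, 110 x 150 x 70 mm, origin under its centre.
There are look-alikes about, which are no part of the job. There is more than one size of the stick; the job needs the larger.

How it is judged:
By the outcome, as a careful person would: the job done as asked, in the order asked, and still so for the second after the job is handed in, with the robot touching nothing.
It also fails if it takes over 69 s, if anything falls off the work surface, if the arm or the gripper's body presses on something with over 40 N, if the wrist force passes 120 N, or if a joint passes its speed limit or range.

ROBOT

A 6-joint arm with a two-finger parallel gripper is mounted at the origin on the work surface. World frame = base frame: x ahead of the robot, y to its left, z up, the work surface at z = 0. Lengths are in m, angles in rad, forces in N, time in s.
With the tool pointing down it reaches from about 0.3 to 0.75 m from the base axis. Payload 8.5 kg.
Tool frame: the origin (TCP) lies at the very end of the fingers, on their centre line; the grasp point (between the pads) lies 19 mm behind it (env.hold_point_z is the distance from the TCP to the grasp point, in m); x points along the fingers, z is the direction in which the jaws open and shut, and the axes are right-handed (so a half turn about x gives the same grasp; the last joint's range is limited). The gripper opens to 88 mm and grips with 3 to 60 N. Pads are 18 mm wide; open, the fingers measure 123 mm over their backs; the gripper's body (75 mm by 187 mm) begins 45 mm behind the grasp point.
Start: joints at [0.913, 0.381, 1.297, -0, 1.464, -0.215], TCP at [0.236, 0.497, 0.239] pointing down, gripper open.
Joint ranges: [-3.11, 3.11], [-0.89, 2.33], [0.22, 2.48], [-1.42, 4.56], [0.17, 2.85], [-2.88, 2.88]. Speed limits (rad/s): [2.39, 2.39, 3.14, 3.14, 3.14, 3.14].

INTERFACE

Orientations are given as a rotation vector (axis times angle).
In Python, from workcell import get_state, eyes, job, masks_of, env gives the robot as it stands.
- The arm moves only by the tool send_rows, never from a script. Its argument "plan" is a list of rows, each an object with "offset": the shift along the tool's x, y, z in cm, a list of three; "angular": the turn, a rotation vector about the tool's x, y, z in rad, a list of three. A call has 1 to 20 rows; each row shifts and turns the commanded pose from where the row before left it, along the tool's axes as they then stand; what a row does not reach is not made up. A row lasts 1/10 s, in which the tool goes at most 50 mm and 8.59 degrees, less where a joint would pass 70% of its speed; a pose out of reach is approached as far as the arm can. A call with a gripper value outside its range is refused whole. "grip" is the gripper's target within -1 to 1 (shut at 1, half-way at 0, fully open at -1), set as the call begins (left out, the last holds). The fingers move at their own pace and stop on an object; "squeeze" is the grip in N (left out, the last holds). Time passes only in rows, so rows that do not move let the fingers close. It gives the time, the measured TCP pose, the force and the opening at its end, in the units of the state.
- get_state(): the state, without advancing time (a new reading comes with each control period).
- eyes.grab_frame(name): name is "scene" or "top"; returns a dict with "color" (420x560x3 uint8, red, green, blue), "range_z" (420x560 float32, m along the optical axis (not along the pixel's ray), 0 where there is no reading), "fovy" (degrees; the focal length in pixels is half the picture's height over the tangent of half this angle, whatever the lens; pixels are square), "cx", "cy" (the principal point, pixels), "R" (3x3) and "t" (3): a world point X has camera coordinates R X + t. Camera axes: x right, y down, z forward; pixel columns grow to the right and rows downward; lengths in m; the calibration is good to about 2 mm. A picture is of the moment at which its call begins.
- job.hand_in(): hands the job in, once; it reports no verdict.
Trained networks look in the newest picture that a camera, given by its name, has taken for a name from the list of things; names that differ only in an ending like _2 or _b are one class to them, and where a whole thing is asked for, a point or a joint stands for the part that bears it (a point fixed in the world has none). Each returns a list of dicts, best first, with "p" (0 to 1); they miss things now and then, are a little off and sometimes report something else, mostly with a low value. They report only what shows in the picture. A call takes as long as a camera call. They do not tell look-alikes from the thing itself.
- masks_of(camera, label): "region" (420x560 bool, what is visible of it) and "centre" ([column, row] in pixels, amid what is visible of it).
The state is a dict: "time_s": time; "q": joint angles; "joint_velocities": joint speeds; "tau": joint torques, N m; "eef_pos": TCP position; "ee_rot": TCP orientation; "contact_force": force on the tool from outside, world axes, zero at the start; "ft_torque": the same for the moment, N m; "width": finger opening in m.
Only numpy, scipy, OpenCV 4.12 (cv2) and the standard library are available. Lean on these libraries where they do the work, as an engineer would, in place of code of your own. Each camera call takes 0.05 s, during which the arm holds its last target.

## Working session

There is one attempt and no reset: what is moved stays moved. The work goes in short steps, Python scripts to look and compute and a tool call to move; the robot and the scene stay as the last step left them, time stands still between calls to the robot, and variables do not carry over. Pictures are saved under pics/ and viewed, and the job is handed in when it is done.

Besides the shell and the picture viewer there is one more tool, called after "Emit:" as name(argument=value, ...) on one line, values as JSON. send_rows: Moves the arm, as the interface text tells. Its arguments: {"type":"object","properties":{"plan":{"type":"array","items":{"type":"object","properties":{"offset":{"type":"array","items":{"type":"number"}},"angular":{"type":"array","items":{"type":"number"}}}}},"grip":{"type":"number"},"squeeze":{"type":"number"}},"required":["plan"]}

```bash
ls; mkdir -p pics; python3 - <<'E'
from workcell import get_state, eyes, job, masks_of, env
import cv2,numpy as np
print(get_state())
for n in ("scene","top"):
    f=eyes.grab_frame(n)
    cv2.imwrite(f"pics/{n}0.png",f["color"][:,:,::-1])
    print(n,f["fovy"],f["cx"],f["cy"],f["R"],f["t"])
    np.savez(f"{n}0.npz",**f)
print(env.hold_point_z)
E
```

```text
pics
{'time_s': 0.0, 'q': array([ 9.12708879e-01,  3.81192743e-01,  1.29824994e+00,  6.34326811e-06,
        1.46362445e+00, -2.15319614e-01]), 'joint_velocities': array([ 2.54513483e-05,  7.36120567e-04, -4.62182421e-04,  1.47201391e-03,
        3.45507922e-04, -2.25766707e-04]), 'tau': array([ 1.51501197e-03, -4.37914968e+01, -2.24560672e+01,  7.13672605e-02,
        3.51560244e-02, -1.08955096e-04]), 'eef_pos': array([0.23547525, 0.49672757, 0.23814318]), 'ee_rot': array([-0.87776464,  1.3881419 ,  0.87694755]), 'contact_force': array([0.36496394, 0.18036341, 0.60926048]), 'ft_torque': array([-0.04348916,  0.04219669,  0.00468061]), 'width': 0.08816683780926521}
scene 52.0021438653029 275.6316104399168 215.02096136812722 [[ 0.13159095  0.99120515 -0.01400622]
 [ 0.82518317 -0.11735777 -0.55253949]
 [-0.54932373  0.0611515  -0.83336903]] [-0.24239026 -0.37415825  1.58159028]
top 42.66699396655717 277.7578176250559 206.2432537415785 [[-0.00477457 -0.99995128  0.00863901]
 [-0.98654973  0.00329865 -0.16342814]
 [ 0.16339169 -0.00930311 -0.98651741]] [0.14291774 0.54712811 1.65814312]
0.0187
```

View pics/scene0.png

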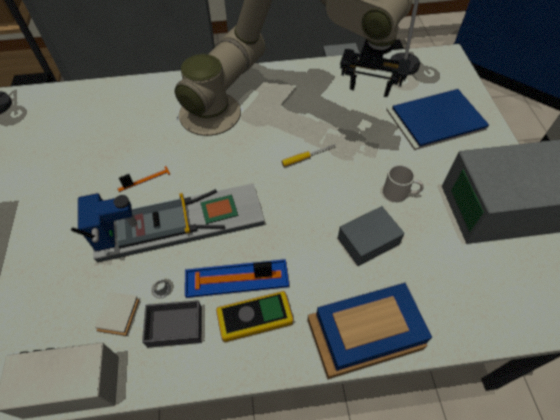

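View pics/top0.png

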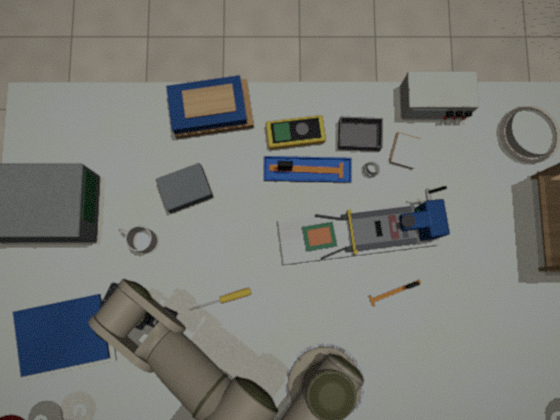

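```bash
python3 - <<'E'
from workcell import get_state, eyes, job, masks_of, env
import cv2,numpy as np
f=np.load("top0.npz")
col=f["color"][:,:,::-1].copy()
for l in ("stick","panel","punch","tray","register"):
    for c in ("top","scene"):
        for m in masks_of(c,l): 
            r=m["region"]; ys,xs=np.nonzero(r)
            print(l,c,round(m["p"],2),np.round(m["centre"],1),r.sum(),xs.min(),xs.max(),ys.min(),ys.max())
            if m["p"]>.3: np.save(f"m_{c}_{l}_{int(m['centre'][0])}.npy",r)
E
```

```text
stick top 0.86 [301.1 168.6] 530 270 342 161 177
stick top 0.78 [395.6 290. ] 295 369 420 280 306
stick top 0.37 [321.2 234.1] 818 302 336 222 251
stick scene 0.8 [132.6 177.9] 434 117 169 167 192
stick scene 0.7 [248.1 274.2] 860 195 280 262 289
panel top 0.69 [320.9 232.2] 825 302 336 221 251
panel scene 0.63 [220.1 205.7] 757 201 237 196 224
panel scene 0.5 [249.6 274.2] 874 195 280 262 289
punch top 0.67 [370.9 229.2] 6990 278 448 187 264
punch scene 0.96 [150.9 221. ] 8048 72 262 185 261
tray top 0.72 [309.2 174.8] 1818 263 352 155 183
tray scene 0.86 [232.2 284.5] 2205 184 289 259 298
tray scene 0.39 [153.1 222.1] 8476 71 263 184 262
register top 0.66 [371.4 229. ] 6997 278 449 186 264
```

```bash
cat > h.py <<'E'
import numpy as np,cv2
def K(f): return (f["color"].shape[0]/2)/np.tan(np.radians(float(f["fovy"]))/2)
def world(f):
    F=K(f);H,W=f["range_z"].shape;v,u=np.mgrid[:H,:W];z=f["range_z"]
    P=np.stack([(u-f["cx"])/F*z,(v-f["cy"])/F*z,z],-1)
    return (P-f["t"])@f["R"]   # R^T(P-t)
def proj(f,X):
    c=np.asarray(X)@f["R"].T+f["t"];F=K(f)
    return np.stack([c[...,0]/c[...,2]*F+f["cx"],c[...,1]/c[...,2]*F+f["cy"]],-1)
def ray(f,u,v,z):
    "world point on pixel ray at world height z"
    d=f["R"].T@np.array([(u-f["cx"])/K(f),(v-f["cy"])/K(f),1.]);o=-f["R"].T@f["t"]
    return o+d*(z-o[2])/d[2]
E
python3 - <<'E'
from h import *
for n,(x0,x1,y0,y1) in dict(top=(255,455,110,310),scene=(70,310,160,350)).items():
    f=np.load(f"{n}0.npz"); W=world(f); print(n,"table z",np.median(W[...,2][(f["range_z"]>0)&(abs(W[...,0]-.5)<.4)&(abs(W[...,1])<.5)]))
    c=f["color"][y0:y1,x0:x1,::-1]
    k=min(800/(x1-x0),600/(y1-y0)); k=int(k)
    cv2.imwrite(f"pics/{n}_crop.png",cv2.resize(c,None,fx=k,fy=k,interpolation=cv2.INTER_CUBIC))
    print(k)
f=np.load("top0.npz");W=world(f)
for (u,v) in [(285,167),(310,168),(340,170),(285,174),(320,232),(303,232),(336,232),(285,230),(360,233),(395,226),(380,250),(295,130)]:
    print(u,v,np.round(W[v,u],4))
E
```

```text
top table z 0.002711638580272308
3
scene table z 0.0006935442148551801
3
285 167 [0.6683 0.1175 0.0727]
310 168 [0.6786 0.0347 0.0153]
340 170 [ 0.6718 -0.0632  0.0148]
285 174 [0.6596 0.1163 0.0115]
320 232 [0.4657 0.0079 0.0399]
303 232 [0.4657 0.0616 0.0419]
336 232 [ 0.466  -0.0431  0.0358]
285 230 [0.474  0.1179 0.0273]
360 233 [ 0.4612 -0.117   0.0476]
395 226 [0.2695 0.1565 1.724 ]
380 250 [ 0.409  -0.1813  0.0307]
295 130 [0.7977 0.0836 0.046 ]
```

View pics/top_crop.png

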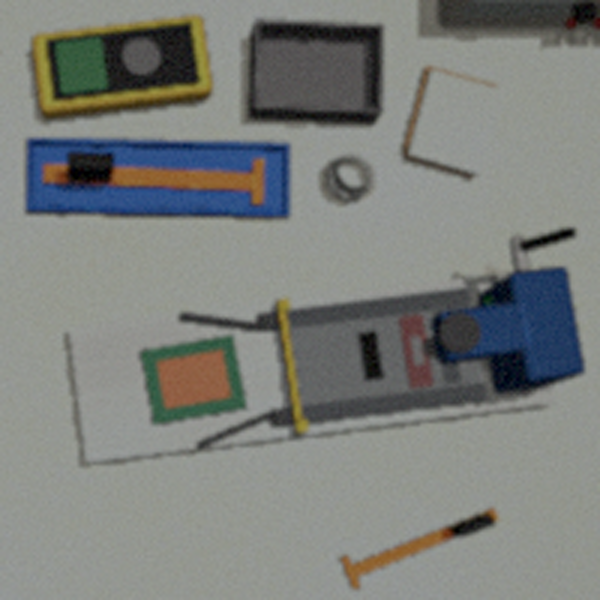

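View pics/scene_crop.png

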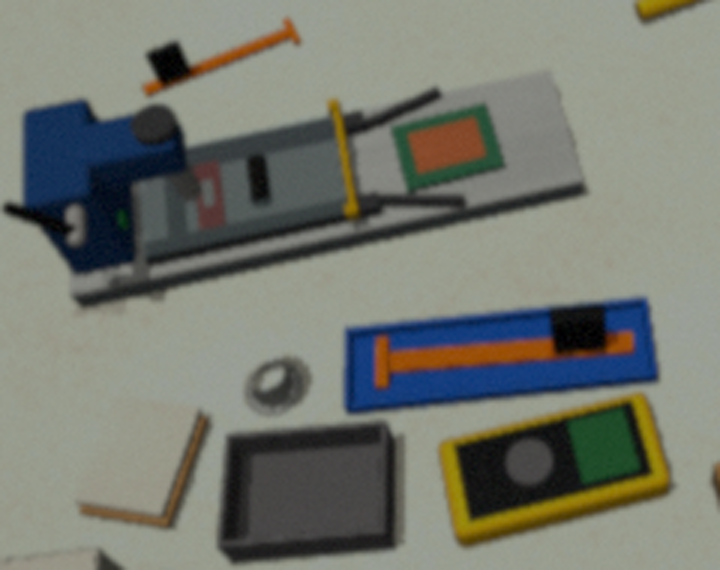

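```bash
cat > fit.py <<'E'
from h import *
from scipy.optimize import least_squares
T=np.load("top0.npz");S=np.load("scene0.npz")
tc=lambda p:((p[0]+.5)/3-.5+255,(p[1]+.5)/3-.5+110)
sc=lambda p:((p[0]+.5)/3-.5+70,(p[1]+.5)/3-.5+160)
def fit(name,corr,x0):
    def X(p,b):
        c,s=np.cos(p[2]),np.sin(p[2]);b=np.array(b)/1000
        return np.array([p[0]+c*b[0]-s*b[1],p[1]+s*b[0]+c*b[1],b[2]])
    def r(p):
        o=[]
        for b,t,s in corr:
            if t: o.append(proj(T,X(p,b))-tc(t))
            if s: o.append(proj(S,X(p,b))-sc(s))
        return np.concatenate(o)
    q=least_squares(r,x0,loss="soft_l1",f_scale=1.)
    print(name,np.round(q.x,4),"yawdeg",round(np.degrees(q.x[2]),2));print(np.round(r(q.x).reshape(-1,2),1).tolist())
    return q.x
if __name__=="__main__":
    fit("punch",[((-220,72.5,30),(67,334),(583,184)),((-220,-72.5,30),(81,463),(550,72)),((280,72.5,0),None,(75,303)),
      ((-100,64,42),(181,316),(464,202)),((-100,-64,42),(200,445),(437,93)),((0,0,58),(292,366),(343,157))],[.47,-.08,-1.44])
    fit("panel",[((-50,40,38),(141,351),(502,163)),((50,40,38),(233,337),(409,187)),((50,-40,38),(245,407),(394,126)),((-50,-40,38),(155,423),(488,106))],[.47,0,-1.44])
    fit("tray",[((-143.5,41,18),(28,140),(657,378)),((143.5,41,18),(289,144),(350,409)),((143.5,-41,18),(289,216),(347,328)),((-143.5,-41,18),(28,214),(647,300))],[.67,0.03,-1.57])
    fit("stick",[((-50,0,14),(43,174),(634,342)),((190,25,16),(265,157),(381,387)),((190,-25,16),(265,203),(377,337)),((-25,-9,79),(68,178),None),((25,-9,79),(112,182),None),((25,9,79),(114,156),None),((-25,9,79),(70,152),None)],[.67,0.1,-1.57])
E
python3 fit.py
```

```text
punch [ 0.4644 -0.0863 -1.4644] yawdeg -83.91
[[1.0, -3.3], [-0.6, -0.5], [1.4, -0.9], [0.3, -0.5], [1.1, 0.9], [1.0, 0.7], [-1.6, -2.7], [-0.3, -2.0], [0.4, -0.2], [-1.3, -0.0], [1.1, -1.3]]
panel [ 0.4536  0.0116 -1.4186] yawdeg -81.28
[[-0.5, -0.8], [1.0, 0.2], [-0.1, -1.0], [-0.9, 0.4], [0.3, 0.6], [-0.9, -0.4], [-1.1, 0.2], [-0.4, -1.4]]
tray [ 0.678   0.0439 -1.5948] yawdeg -91.38
[[-0.5, -1.5], [0.5, -1.3], [0.2, -1.0], [-2.2, -0.5], [0.3, -0.4], [-1.0, -0.6], [-1.1, -1.6], [0.2, -1.7]]
stick [ 0.6773  0.1188 -1.5958] yawdeg -91.43
[[-0.1, 0.5], [-0.4, -2.2], [-0.5, 0.2], [-2.0, -0.3], [-0.5, -0.2], [-0.7, -0.1], [-0.7, -2.6], [0.5, -3.6], [-0.0, -0.5], [-1.3, 0.4]]
```

```bash
cat > ov.py <<'E'
from h import *
def Xf(p,b):
    c,s=np.cos(p[2]),np.sin(p[2]);b=np.array(b,float)/1000
    return np.stack([p[0]+c*b[...,0]-s*b[...,1],p[1]+s*b[...,0]+c*b[...,1],b[...,2]],-1)
def box(x0,x1,y0,y1,z0,z1):
    L=[]
    for z in (z0,z1): L.append([(x0,y0,z),(x1,y0,z),(x1,y1,z),(x0,y1,z),(x0,y0,z)])
    for x in (x0,x1):
        for y in (y0,y1): L.append([(x,y,z0),(x,y,z1)])
    return L
M=dict(punch=box(-220,280,-72.5,72.5,0,30)+[[(-100,64,42),(-20,42,42),(-20,42,46),(204,42,46)],[(-100,-64,42),(-20,-42,42),(-20,-42,46),(204,-42,46)],[(0,-60,58),(0,60,58)]],
 panel=box(-50,50,-40,40,30,38),tray=box(-143.5,143.5,-41,41,0,18),
 stick=box(-50,178,-10,10,6,14)+box(178,190,-25,25,6,16)+box(-25,25,-9,9,13,79))
def draw(f,poses,name,crop,k=5):
    x0,x1,y0,y1=crop
    im=cv2.resize(f["color"][y0:y1,x0:x1,::-1],None,fx=k,fy=k,interpolation=cv2.INTER_CUBIC)
    for (n,p),c in zip(poses.items(),[(0,0,255),(255,0,255),(0,255,255),(255,255,0)]):
        for l in M[n]:
            q=(proj(f,Xf(p,l))-[x0,y0]+.5)*k-.5
            cv2.polylines(im,[np.round(q*8).astype(int)],False,c,1,cv2.LINE_AA,3)
    cv2.imwrite(name,im)
E
cat > o1.py <<'E'
from ov import *
import sys
P=dict(punch=[.4644,-.0863,-1.4644],panel=[.4536,.0116,-1.4186],tray=[.678,.0439,-1.5948],stick=[.6773,.1188,-1.5958])
T=np.load("top0.npz");S=np.load("scene0.npz")
draw(T,P,"pics/ovt.png",(260,415,145,265));draw(S,P,"pics/ovs.png",(70,300,165,305),3)
E
python3 o1.py
```

```text
(no output)
```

View pics/ovt.png

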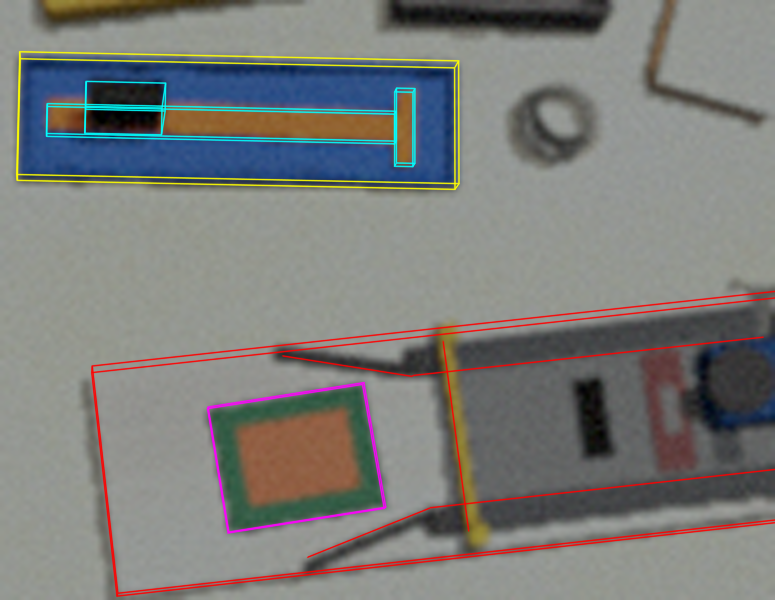

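View pics/ovs.png

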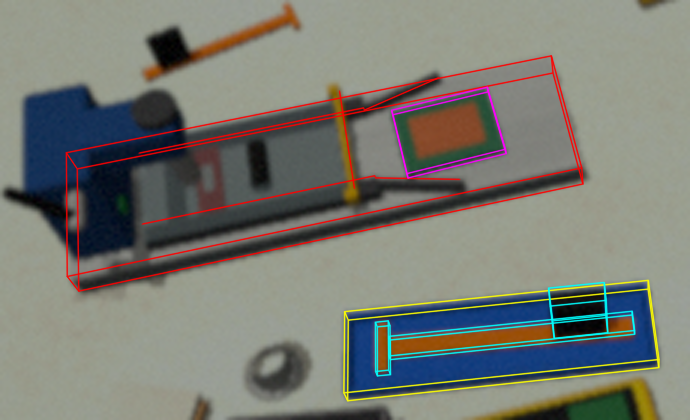

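```bash
cat > mv.py <<'E'
import numpy as np
from scipy.spatial.transform import Rotation as Ro
from workcell import get_state
def go(target,yaw_z,s=None):
    """yaw_z: world yaw of tool z axis. prints needed shift in current tool axes (cm) and turn"""
    s=s or get_state();R=Ro.from_rotvec(s["ee_rot"]);M=R.as_matrix()
    z=np.array([np.cos(yaw_z),np.sin(yaw_z),0]);x=np.array([0,0,-1.]);y=np.cross(z,x)
    Rt=Ro.from_matrix(np.stack([x,y,z],1))
    rv=(R.inv()*Rt).as_rotvec()
    d=M.T@(np.array(target)-s["eef_pos"])
    print("pos",np.round(s["eef_pos"],4),"t",s["time_s"],"F",np.round(s["contact_force"],2),"w",round(s["width"],4))
    print("tool axes",np.round(M,3).tolist());print("shift cm (tool now)",np.round(d*100,2),"turn",np.round(rv,4))
    print("shift cm (tool after turn)",np.round(Rt.as_matrix().T@(np.array(target)-s["eef_pos"])*100,2))
E
python3 - <<'E'
from mv import *
for yz in (np.radians(-1.4),np.radians(178.6)): go([.677,.1185,.0393],yz)
E
```

```text
pos [0.2356 0.4969 0.2387] t 0.6 F [-0.19  0.2  -0.31] w 0.0878
tool axes [[-0.0, -0.904, 0.428], [0.0, 0.428, 0.904], [-1.0, 0.0, 0.0]]
shift cm (tool now) [ 19.94 -56.09 -15.29] turn [ 1.1525 -0.     -0.    ]
shift cm (tool after turn) [ 19.94 -36.76  45.05]
pos [0.2356 0.4969 0.2387] t 0.6 F [-0.19  0.2  -0.31] w 0.0878
tool axes [[-0.0, -0.904, 0.428], [0.0, 0.428, 0.904], [-1.0, 0.0, 0.0]]
shift cm (tool now) [ 19.94 -56.09 -15.29] turn [-1.9891  0.     -0.    ]
shift cm (tool after turn) [ 19.94  36.76 -45.05]
```

Emit:
send_rows(plan=[{"offset": [0,0,0],"angular": [0.144,0,0]},{"offset": [0,0,0],"angular": [0.144,0,0]},{"offset": [0,0,0],"angular": [0.144,0,0]},{"offset": [0,0,0],"angular": [0.144,0,0]},{"offset": [0,0,0],"angular": [0.144,0,0]},{"offset": [0,0,0],"angular": [0.144,0,0]},{"offset": [0,0,0],"angular": [0.144,0,0]},{"offset": [0,-0.8,1.0],"angular": [0.144,0,0]},{"offset": [0,-1.8,2.2]},{"offset": [0,-2.6,3.2]},{"offset": [0,-2.6,3.2]},{"offset": [0,-2.6,3.2]},{"offset": [0,-2.6,3.2]},{"offset": [0,-2.6,3.2]},{"offset": [0,-2.6,3.2]},{"offset": [0,-2.6,3.2]},{"offset": [0,-2.6,3.2]},{"offset": [0,-2.6,3.2]},{"offset": [0,-2.6,3.2]},{"offset": [0,-2.6,3.2]}], grip=0)

```text
invalid input
```

```bash
python3 - <<'E'
from mv import *
go([.677,.1185,.0393],np.radians(-1.4)); print(get_state()["q"])
E
```

```text
pos [0.2356 0.4969 0.2387] t 0.6 F [-0.19  0.2  -0.31] w 0.0878
tool axes [[-0.0, -0.904, 0.428], [0.0, 0.428, 0.904], [-1.0, 0.0, 0.0]]
shift cm (tool now) [ 19.94 -56.09 -15.29] turn [ 1.1525 -0.     -0.    ]
shift cm (tool after turn) [ 19.94 -36.76  45.05]
[ 9.12714363e-01  3.80598636e-01  1.29740239e+00  1.15447449e-05
  1.46359317e+00 -2.15309521e-01]
```

Emit:
send_rows(plan=[{"offset": [0,0,0],"angular": [0.144,0,0]},{"offset": [0,0,0],"angular": [0.144,0,0]},{"offset": [0,0,0],"angular": [0.144,0,0]},{"offset": [0,0,0],"angular": [0.144,0,0]},{"offset": [0,0,0],"angular": [0.144,0,0]},{"offset": [0,0,0],"angular": [0.144,0,0]},{"offset": [0,0,0],"angular": [0.144,0,0]},{"offset": [0,-0.8,1.0],"angular": [0.144,0,0]},{"offset": [0,-1.8,2.2],"angular": [0,0,0]},{"offset": [0,-2.6,3.2],"angular": [0,0,0]},{"offset": [0,-2.6,3.2],"angular": [0,0,0]},{"offset": [0,-2.6,3.2],"angular": [0,0,0]},{"offset": [0,-2.6,3.2],"angular": [0,0,0]},{"offset": [0,-2.6,3.2],"angular": [0,0,0]},{"offset": [0,-2.6,3.2],"angular": [0,0,0]},{"offset": [0,-2.6,3.2],"angular": [0,0,0]},{"offset": [0,-2.6,3.2],"angular": [0,0,0]},{"offset": [0,-2.6,3.2],"angular": [0,0,0]},{"offset": [0,-2.6,3.2],"angular": [0,0,0]},{"offset": [0,-2.6,3.2],"angular": [0,0,0]}], grip=0, squeeze=60)

```text
time_s: 2.6
eef_pos: [0.6143, 0.176, 0.2388]
ee_rot: [0.019, 1.571, -0.019]
contact_force: [0.3, 0.6, -0.7]
width: 0.0436
```

```bash
python3 - <<'E'
from mv import *
go([.677,.1185,.0393],np.radians(-1.4)); print(get_state()["q"])
E
```

```text
pos [0.6143 0.176  0.2388] t 2.6 F [ 0.33  0.59 -0.75] w 0.0436
tool axes [[0.0, 0.024, 1.0], [0.0, 1.0, -0.024], [-1.0, 0.0, 0.0]]
shift cm (tool now) [19.94 -5.6   6.41] turn [ 0.0003  0.     -0.0001]
shift cm (tool after turn) [19.95 -5.59  6.41]
[9.40514537e-02 5.41530519e-01 1.02506511e+00 6.74673462e-05
 1.57498799e+00 1.18192937e-01]
```

Emit:
send_rows(plan=[{"offset": [0,-2.0,2.2],"angular": [0,0,0]},{"offset": [1,-1.8,2.0],"angular": [0,0,0]},{"offset": [2,-1.2,1.4],"angular": [0,0,0]},{"offset": [2.5,-0.6,0.8],"angular": [0,0,0]},{"offset": [2.5,0,0],"angular": [0,0,0]},{"offset": [2,0,0],"angular": [0,0,0]},{"offset": [0.9,0,0],"angular": [0,0,0]},{"offset": [0,0,0],"angular": [0,0,0]}])

```text
time_s: 3.4
eef_pos: [0.6754, 0.1198, 0.1287]
ee_rot: [0.019, 1.573, -0.019]
contact_force: [0.5, -0.6, -0.8]
width: 0.0439
```

```bash
python3 - <<'E'
from mv import *
from ov import *
from workcell import eyes
go([.677,.1185,.0393],np.radians(-1.4))
s=get_state()
for n,c in (("top",(255,415,110,230)),("scene",(160,320,220,340))):
    f=eyes.grab_frame(n); np.savez(n+"1.npz",**f)
    x0,x1,y0,y1=c
    im=cv2.resize(f["color"][y0:y1,x0:x1,::-1],None,fx=4,fy=4,interpolation=cv2.INTER_CUBIC)
    q=(proj(f,s["eef_pos"])-[x0,y0]+.5)*4
    cv2.drawMarker(im,tuple(int(v) for v in q),(0,0,255),0,20)
    cv2.imwrite(f"pics/{n}1.png",im)
E
```

```text
pos [0.6754 0.1198 0.1287] t 3.4 F [ 0.45 -0.56 -0.76] w 0.0439
tool axes [[-0.002, 0.024, 1.0], [0.0, 1.0, -0.024], [-1.0, -0.0, -0.002]]
shift cm (tool now) [ 8.94 -0.13  0.18] turn [ 0.0005 -0.0022  0.    ]
shift cm (tool after turn) [ 8.94 -0.13  0.16]
```

View pics/top1.png

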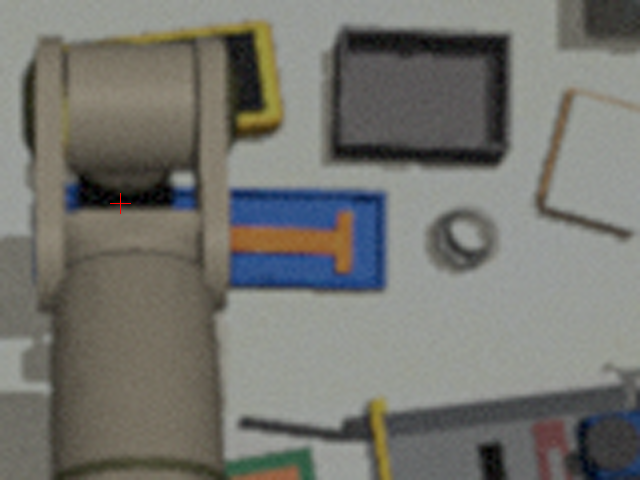

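View pics/scene1.png

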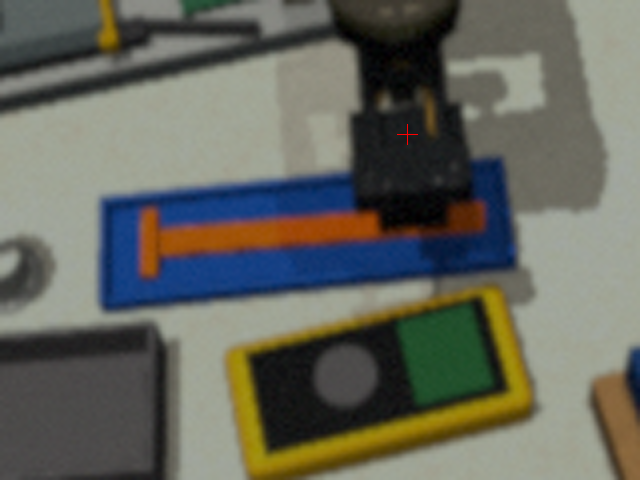

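Emit:
send_rows(plan=[{"offset": [1,-0.1,0.2],"angular": [0,0,0]},{"offset": [2,0,0],"angular": [0,0,0]},{"offset": [2,0,0],"angular": [0,0,0]},{"offset": [1.5,0,0],"angular": [0,0,0]},{"offset": [1,0,0],"angular": [0,0,0]},{"offset": [0.8,0,0],"angular": [0,0,0]},{"offset": [0.6,0,0],"angular": [0,0,0]},{"offset": [0,0,0],"angular": [0,0,0]}])

```text
time_s: 4.3
eef_pos: [0.6776, 0.1187, 0.0403]
ee_rot: [0.019, 1.571, -0.019]
contact_force: [-0.6, -0.1, 0.5]
width: 0.0442
```

Emit:
send_rows(plan=[{"offset": [0,0,0],"angular": [0,0,0]},{"offset": [0,0,0],"angular": [0,0,0]},{"offset": [0,0,0],"angular": [0,0,0]},{"offset": [0,0,0],"angular": [0,0,0]},{"offset": [0,0,0],"angular": [0,0,0]}], grip=1, squeeze=40)

```text
time_s: 4.8
eef_pos: [0.6781, 0.1187, 0.0413]
ee_rot: [0.019, 1.57, -0.019]
contact_force: [0.0, 0.0, 2.2]
width: 0.0174
```

```bash
python3 - <<'E'
from mv import *
go([.677,.1185,.0393],np.radians(-1.4)); s=get_state(); print(s["ft_torque"],s["q"])
E
```

```text
pos [0.6781 0.1187 0.0413] t 4.8 F [0.03 0.05 2.19] w 0.0174
tool axes [[0.001, 0.024, 1.0], [0.0, 1.0, -0.024], [-1.0, 0.0, 0.001]]
shift cm (tool now) [ 0.2  -0.03 -0.11] turn [ 0.0004  0.0012 -0.    ]
shift cm (tool after turn) [ 0.2  -0.03 -0.11]
[ 0.02694609 -0.05848539  0.03082722] [1.80890551e-03 7.93176699e-01 1.12270336e+00 3.91724086e-06
 1.22454337e+00 2.57983781e-02]
```

Emit:
send_rows(plan=[{"offset": [-0.5,0,0],"angular": [0,0,0]},{"offset": [-1,0,0],"angular": [0,0,0]},{"offset": [-2,0,0],"angular": [0,0,0]},{"offset": [-2.5,0,0],"angular": [0,0,0]},{"offset": [-2.5,0,0],"angular": [0,0,0]},{"offset": [-1,0,0],"angular": [0,0,0]},{"offset": [-0.5,0,0],"angular": [0,0,0]},{"offset": [0,0,0],"angular": [0,0,0]}])

```text
time_s: 5.6
eef_pos: [0.6776, 0.1187, 0.1406]
ee_rot: [0.019, 1.571, -0.019]
contact_force: [-0.3, -0.3, -0.9]
width: 0.0173
```

```bash
cat > o2.py <<'E'
from ov import *
from mv import *
from workcell import eyes
import sys
k=sys.argv[1]; dz=float(sys.argv[2]) if len(sys.argv)>2 else 0
s=get_state();M_=Ro.from_rotvec(s["ee_rot"]).as_matrix()
print(np.round(s["eef_pos"],4),s["time_s"],np.round(s["contact_force"],2))
yaw=np.arctan2(*M_[:2,2][::-1])-np.pi/2   # stick yaw
zu=(s["eef_pos"][2]-.0353)*1000
M["stick"]=[[(a,b,c-6+zu) for a,b,c in l] for l in M["stick"]]
P=dict(punch=[.4644,-.0863,np.radians(-83.4)],panel=[.4536,.0116,-1.4186],tray=[.678,.0439,-1.5948],stick=[s["eef_pos"][0],s["eef_pos"][1],yaw])
for n in ("top","scene"):
    f=eyes.grab_frame(n);np.savez(f"{n}{k}.npz",**f)
    if n=="top": draw(f,P,f"pics/top{k}.png",(260,420,145,265))
    else: draw(f,P,f"pics/scene{k}.png",(70,300,140,305),3)
E
python3 o2.py 2
```

```text
[0.6776 0.1187 0.1406] 5.6 [-0.32 -0.33 -0.89]
```

View pics/top2.png

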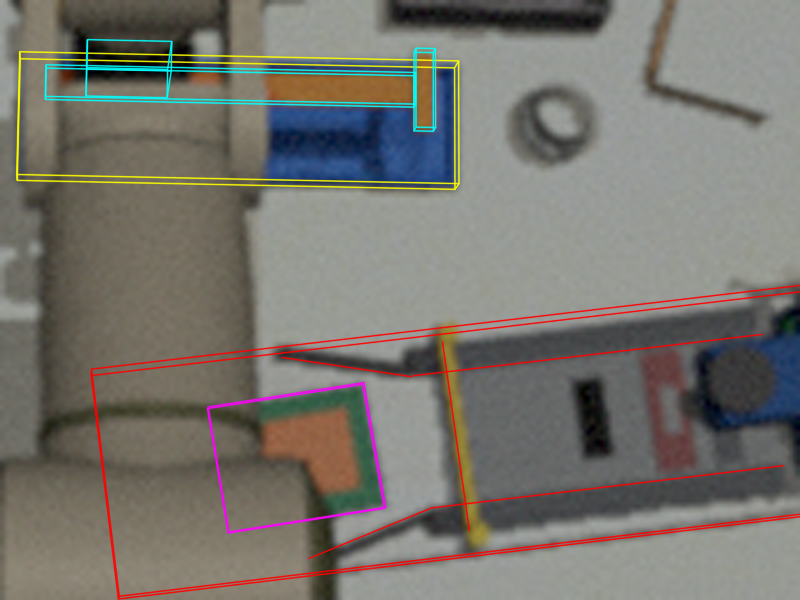

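View pics/scene2.png

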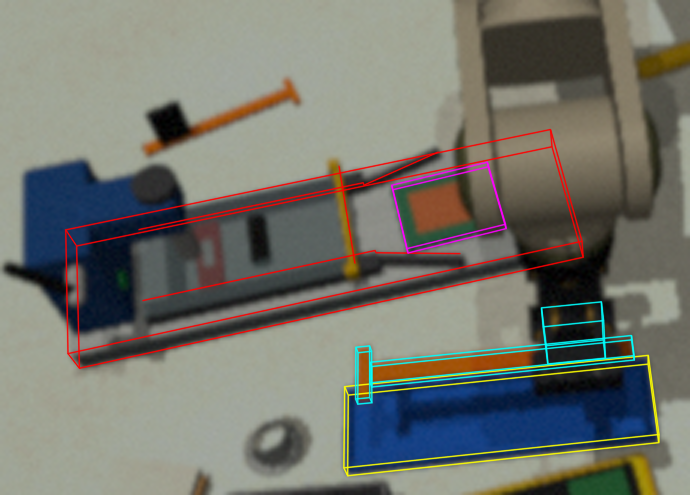

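```bash
python3 - <<'E'
from mv import *
go([.423,.2713,.0690],np.radians(6.6))
E
```

```text
pos [0.6773 0.1187 0.1394] t 5.7 F [ 0.69  0.13 -3.12] w 0.0178
tool axes [[-0.002, 0.024, 1.0], [-0.0, 1.0, -0.024], [-1.0, -0.0, -0.002]]
shift cm (tool now) [  7.1   14.64 -25.77] turn [-1.392e-01 -2.200e-03 -1.000e-04]
shift cm (tool after turn) [  7.04  18.08 -23.5 ]
```

Emit:
send_rows(plan=[{"offset": [0,0.5,-0.9],"angular": [0,0,0]},{"offset": [0,1.0,-1.8],"angular": [0,0,0]},{"offset": [0,1.5,-2.6],"angular": [0,0,0]},{"offset": [0,1.5,-2.6],"angular": [0,0,0]},{"offset": [0,1.5,-2.6],"angular": [0,0,0]},{"offset": [0,1.5,-2.6],"angular": [0,0,0]},{"offset": [0,1.5,-2.6],"angular": [0,0,0]},{"offset": [0,1.5,-2.6],"angular": [0,0,0]},{"offset": [0,1.5,-2.6],"angular": [0,0,0]},{"offset": [0,1.4,-2.5],"angular": [0,0,0]},{"offset": [0,0.8,-1.6],"angular": [0,0,0]},{"offset": [0,0.4,-0.8],"angular": [0,0,0]},{"offset": [0.5,0,0],"angular": [-0.07,0,0]},{"offset": [1.0,0,0],"angular": [-0.07,0,0]},{"offset": [1.5,0,0],"angular": [0,0,0]},{"offset": [1.5,0,0],"angular": [0,0,0]},{"offset": [1,0,0],"angular": [0,0,0]},{"offset": [0.5,0,0],"angular": [0,0,0]},{"offset": [0,0,0],"angular": [0,0,0]},{"offset": [0,0,0],"angular": [0,0,0]}])

```text
time_s: 7.7
eef_pos: [0.4236, 0.2709, 0.0811]
ee_rot: [-0.091, 1.568, 0.091]
contact_force: [0.6, 0.6, -1.6]
width: 0.0176
```

```bash
python3 o2.py 3; python3 - <<'E'
from mv import *
go([.423,.2713,.0665],np.radians(6.6))
E
```

```text
[0.4236 0.2709 0.0811] 7.7 [ 0.59  0.58 -1.55]
pos [0.4237 0.271  0.0813] t 7.8 F [ 0.11 -0.51 -1.48] w 0.0178
tool axes [[0.001, -0.116, 0.993], [0.0, 0.993, 0.116], [-1.0, 0.0, 0.001]]
shift cm (tool now) [ 1.48  0.04 -0.06] turn [ 0.0008  0.0012 -0.0002]
shift cm (tool after turn) [ 1.48  0.04 -0.06]
```

View pics/top3.png

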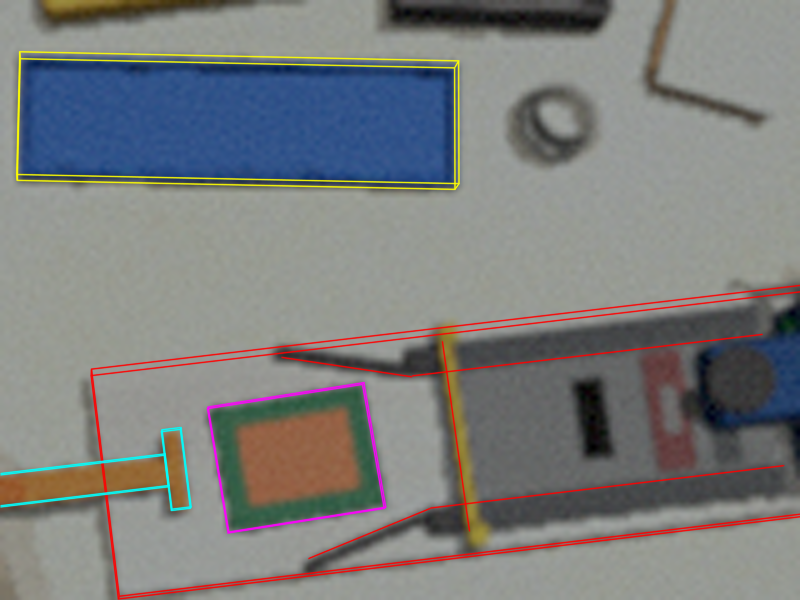

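View pics/scene3.png

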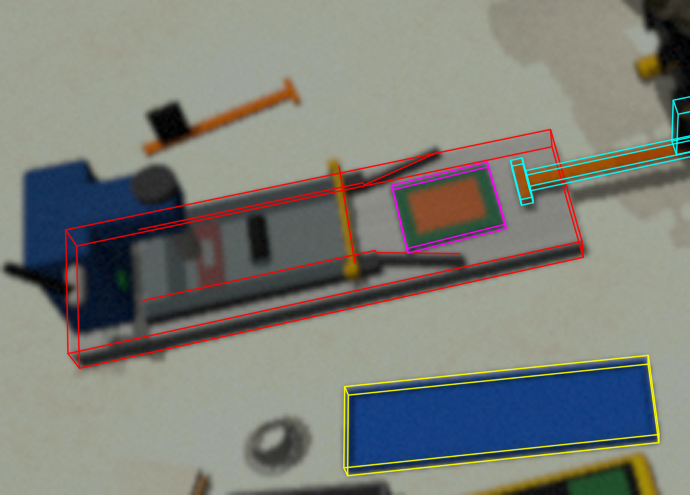

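Emit:
send_rows(plan=[{"offset": [0.5,0,0],"angular": [0,0,0]},{"offset": [0.5,0,0],"angular": [0,0,0]},{"offset": [0.2,0,0],"angular": [0,0,0]},{"offset": [0.1,0,0],"angular": [0,0,0]},{"offset": [0.1,0,0],"angular": [0,0,0]},{"offset": [0,0,0],"angular": [0,0,0]},{"offset": [0,0,0],"angular": [0,0,0]},{"offset": [0,0,0],"angular": [0,0,0]}])

```text
time_s: 8.6
eef_pos: [0.4234, 0.2709, 0.0668]
ee_rot: [-0.091, 1.569, 0.091]
contact_force: [-0.1, 0.4, -1.5]
width: 0.0177
```

Emit:
send_rows(plan=[{"offset": [0,-0.4,0],"angular": [0,0,0]},{"offset": [0,-0.4,0],"angular": [0,0,0]},{"offset": [0,-0.2,0],"angular": [0,0,0]},{"offset": [0,0,0],"angular": [0,0,0]}])

```text
time_s: 9.0
eef_pos: [0.4246, 0.2606, 0.0668]
ee_rot: [-0.091, 1.569, 0.091]
contact_force: [0.2, -0.0, -0.8]
width: 0.0175
```

```bash
python3 - <<'E'
from mv import *
go([.423,.2713,.0665],np.radians(6.6));s=get_state();print(s["ft_torque"])
E
python3 o2.py 4
```

```text
pos [0.4246 0.2606 0.0668] t 9.0 F [ 0.16 -0.05 -0.75] w 0.0175
tool axes [[0.0, -0.115, 0.993], [-0.0, 0.993, 0.115], [-1.0, -0.0, 0.0]]
shift cm (tool now) [ 0.03  1.08 -0.03] turn [0.0002 0.     0.    ]
shift cm (tool after turn) [ 0.03  1.08 -0.03]
[ 0.00605401  0.0166859  -0.00226449]
[0.4246 0.2606 0.0668] 9.0 [ 0.16 -0.05 -0.75]
```

View pics/top4.png

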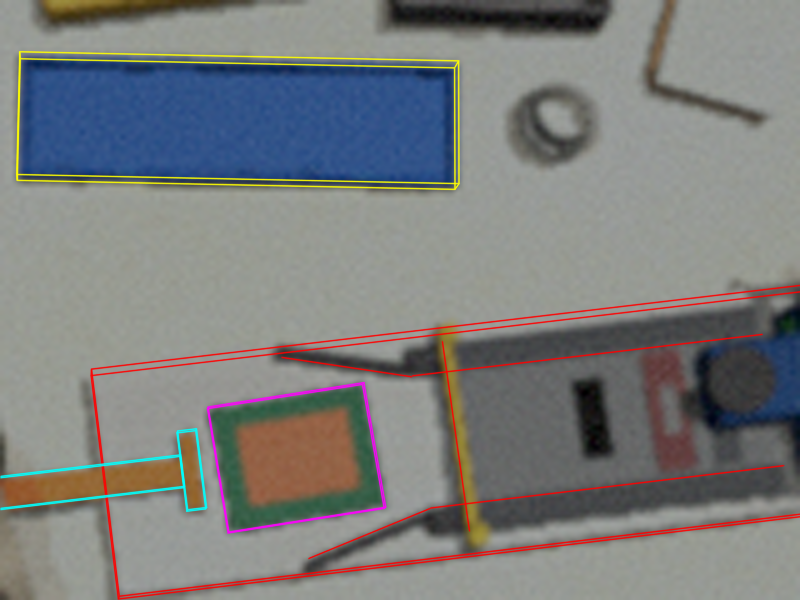

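Emit:
send_rows(plan=[{"offset": [0,-0.2,0],"angular": [0,0,0]},{"offset": [0,-0.2,0],"angular": [0,0,0]},{"offset": [0,-0.2,0],"angular": [0,0,0]},{"offset": [0,-0.3,0],"angular": [0,0,0]},{"offset": [0,-0.3,0],"angular": [0,0,0]},{"offset": [0,-0.3,0],"angular": [0,0,0]},{"offset": [0,-0.3,0],"angular": [0,0,0]},{"offset": [0,-0.3,0],"angular": [0,0,0]},{"offset": [0,-0.3,0],"angular": [0,0,0]},{"offset": [0,-0.3,0],"angular": [0,0,0]},{"offset": [0,-0.3,0],"angular": [0,0,0]}])

```text
time_s: 10.2
eef_pos: [0.4279, 0.2309, 0.0667]
ee_rot: [-0.091, 1.569, 0.091]
contact_force: [-0.5, 0.8, -1.4]
width: 0.0176
```

```bash
sed -i 's/^print(np.round(s\["eef_pos"\],4)/d=np.array([.1149,-.9934]);rel=s["eef_pos"][:2]-[.4644,-.0863];print("head x mm",(rel@d+.19)*1000,"y",(rel@[.9934,.1149])*1000,"push F",-s["contact_force"][:2]@d,s["ft_torque"]);print(np.round(s["eef_pos"],4)/' o2.py; python3 o2.py 5
```

```text
head x mm -129.29980760950315 y 0.22414682166973565 push F 0.8929956153420054 [ 0.169095    0.08533718 -0.02139248]
[0.4279 0.2309 0.0667] 10.2 [-0.54  0.84 -1.37]
```

View pics/top5.png

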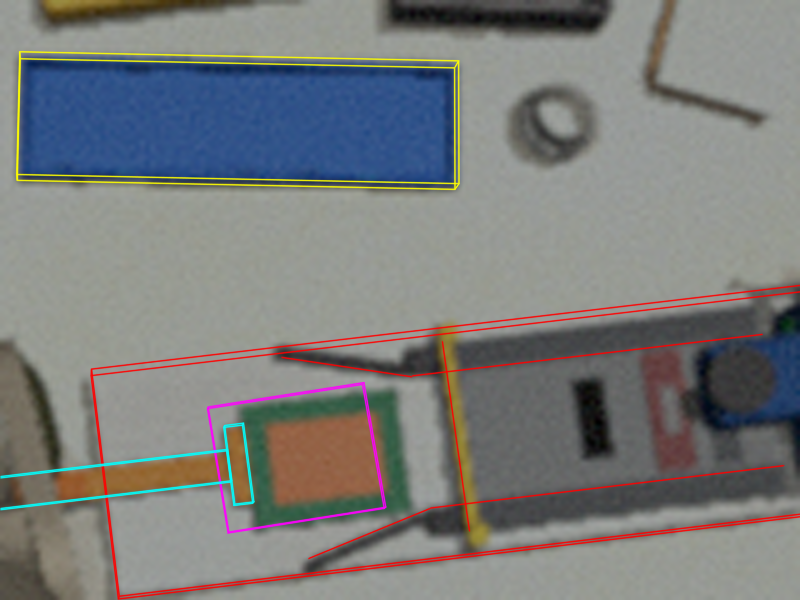

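Emit:
send_rows(plan=[{"offset": [0,-0.2,0],"angular": [0,0,0]},{"offset": [0,-0.2,0],"angular": [0,0,0]},{"offset": [0,-0.2,0],"angular": [0,0,0]},{"offset": [0,-0.2,0],"angular": [0,0,0]},{"offset": [0,-0.2,0],"angular": [0,0,0]},{"offset": [0,-0.2,0],"angular": [0,0,0]},{"offset": [0,-0.2,0],"angular": [0,0,0]},{"offset": [0,-0.2,0],"angular": [0,0,0]},{"offset": [0,-0.2,0],"angular": [0,0,0]},{"offset": [0,-0.2,0],"angular": [0,0,0]}])

```text
time_s: 11.3
eef_pos: [0.4303, 0.2111, 0.0668]
ee_rot: [-0.091, 1.569, 0.091]
contact_force: [0.7, 0.8, -1.4]
width: 0.0177
```

```bash
python3 o2.py 6
```

```text
head x mm -109.35129275554745 y 0.2931356727889316 push F 0.7241375898232134 [0.19252786 0.00537852 0.1163967 ]
[0.4303 0.2111 0.0668] 11.3 [ 0.67  0.81 -1.36]
```

View pics/top6.png

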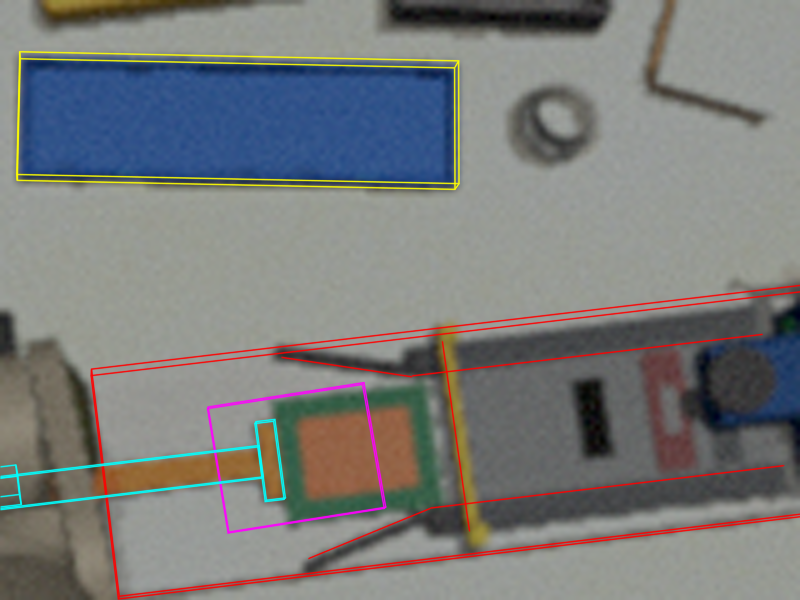

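Emit:
send_rows(plan=[{"offset": [0,-0.2,0],"angular": [0,0,0]},{"offset": [0,-0.2,0],"angular": [0,0,0]},{"offset": [0,-0.2,0],"angular": [0,0,0]},{"offset": [0,-0.2,0],"angular": [0,0,0]},{"offset": [0,-0.2,0],"angular": [0,0,0]},{"offset": [0,-0.2,0],"angular": [0,0,0]},{"offset": [0,-0.2,0],"angular": [0,0,0]},{"offset": [0,-0.2,0],"angular": [0,0,0]},{"offset": [0,-0.2,0],"angular": [0,0,0]},{"offset": [0,-0.2,0],"angular": [0,0,0]}])

```text
time_s: 12.4
eef_pos: [0.4326, 0.1913, 0.0668]
ee_rot: [-0.091, 1.569, 0.091]
contact_force: [0.9, 0.9, -0.2]
width: 0.0175
```

Emit:
send_rows(plan=[{"offset": [0,-0.25,0],"angular": [0,0,0]},{"offset": [0,-0.25,0],"angular": [0,0,0]},{"offset": [0,-0.25,0],"angular": [0,0,0]},{"offset": [0,-0.25,0],"angular": [0,0,0]},{"offset": [0,-0.25,0],"angular": [0,0,0]},{"offset": [0,-0.25,0],"angular": [0,0,0]},{"offset": [0,-0.25,0],"angular": [0,0,0]},{"offset": [0,-0.25,0],"angular": [0,0,0]}])

```text
time_s: 13.2
eef_pos: [0.4349, 0.1714, 0.0668]
ee_rot: [-0.091, 1.569, 0.091]
contact_force: [0.5, 1.0, -1.4]
width: 0.0176
```

```bash
python3 o2.py 7
```

```text
head x mm -69.34719338786627 y 0.3180392677713824 push F 0.9293201168673428 [ 0.20218695 -0.03107617  0.10635502]
[0.4349 0.1714 0.0668] 13.2 [ 0.49  0.99 -1.39]
```

View pics/top7.png

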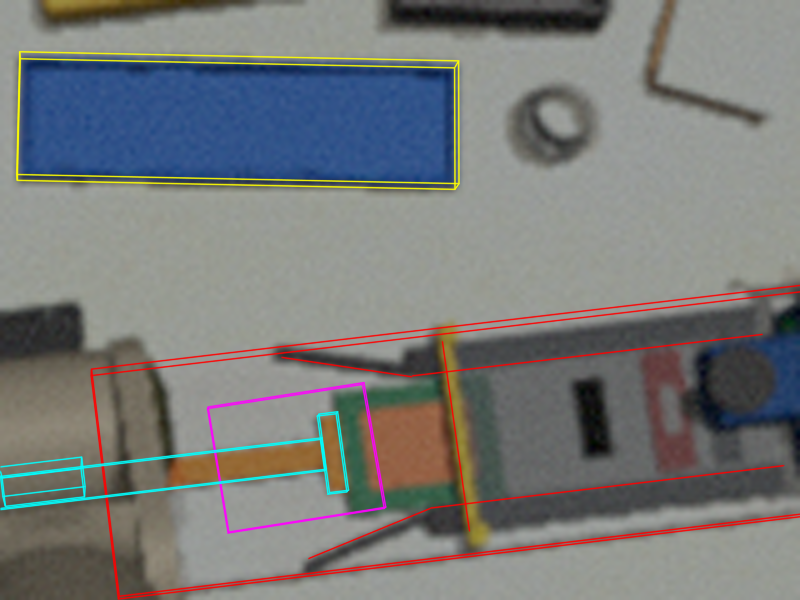

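Emit:
send_rows(plan=[{"offset": [0,-0.25,0],"angular": [0,0,0]},{"offset": [0,-0.3,0],"angular": [0,0,0]},{"offset": [0,-0.3,0],"angular": [0,0,0]},{"offset": [0,-0.3,0],"angular": [0,0,0]},{"offset": [0,-0.3,0],"angular": [0,0,0]},{"offset": [0,-0.3,0],"angular": [0,0,0]},{"offset": [0,-0.3,0],"angular": [0,0,0]},{"offset": [0,-0.3,0],"angular": [0,0,0]},{"offset": [0,-0.3,0],"angular": [0,0,0]},{"offset": [0,-0.3,0],"angular": [0,0,0]},{"offset": [0,-0.3,0],"angular": [0,0,0]},{"offset": [0,-0.3,0],"angular": [0,0,0]},{"offset": [0,-0.3,0],"angular": [0,0,0]},{"offset": [0,-0.3,0],"angular": [0,0,0]},{"offset": [0,-0.3,0],"angular": [0,0,0]},{"offset": [0,-0.2,0],"angular": [0,0,0]}])

```text
time_s: 14.9
eef_pos: [0.4403, 0.1251, 0.0667]
ee_rot: [-0.091, 1.569, 0.091]
contact_force: [0.7, 1.1, -0.8]
width: 0.0177
```

Emit:
send_rows(plan=[{"offset": [0,-0.15,0],"angular": [0,0,0]},{"offset": [0,-0.15,0],"angular": [0,0,0]},{"offset": [0,-0.15,0],"angular": [0,0,0]},{"offset": [0,-0.15,0],"angular": [0,0,0]},{"offset": [0,-0.15,0],"angular": [0,0,0]},{"offset": [0,-0.15,0],"angular": [0,0,0]}])

```text
time_s: 15.5
eef_pos: [0.4412, 0.1169, 0.0668]
ee_rot: [-0.09, 1.569, 0.092]
contact_force: [-1.3, 8.0, 0.1]
width: 0.0177
```

Emit:
send_rows(plan=[{"offset": [0,-0.15,0],"angular": [0,0,0]},{"offset": [0,-0.15,0],"angular": [0,0,0]},{"offset": [0,-0.15,0],"angular": [0,0,0]},{"offset": [0,-0.15,0],"angular": [0,0,0]},{"offset": [0,-0.15,0],"angular": [0,0,0]},{"offset": [0,-0.15,0],"angular": [0,0,0]}])

```text
time_s: 16.1
eef_pos: [0.4423, 0.1075, 0.0668]
ee_rot: [-0.091, 1.569, 0.091]
contact_force: [0.2, 4.5, -1.0]
width: 0.0177
```

```bash
python3 o2.py 8
```

```text
head x mm -5.0967957275942775 y 0.3506170541303264 push F 4.403356586394951 [0.7629511  0.04346465 0.13715577]
[0.4423 0.1075 0.0668] 16.1 [ 0.24  4.46 -1.01]
```

View pics/top8.png

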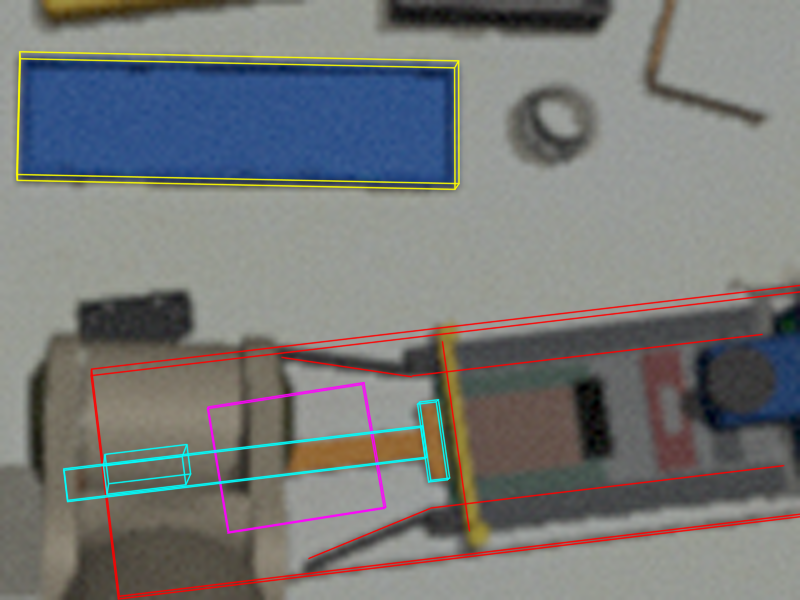

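Emit:
send_rows(plan=[{"offset": [0,-0.15,0],"angular": [0,0,0]},{"offset": [0,-0.15,0],"angular": [0,0,0]},{"offset": [0,-0.15,0],"angular": [0,0,0]},{"offset": [0,-0.15,0],"angular": [0,0,0]},{"offset": [0,-0.15,0],"angular": [0,0,0]},{"offset": [0,-0.15,0],"angular": [0,0,0]},{"offset": [0,-0.15,0],"angular": [0,0,0]},{"offset": [0,-0.15,0],"angular": [0,0,0]}])

```text
time_s: 17.0
eef_pos: [0.4437, 0.0954, 0.0667]
ee_rot: [-0.091, 1.569, 0.091]
contact_force: [-1.1, 4.4, 0.2]
width: 0.0174
```

Emit:
send_rows(plan=[{"offset": [0,-0.15,0],"angular": [0,0,0]},{"offset": [0,-0.15,0],"angular": [0,0,0]},{"offset": [0,-0.15,0],"angular": [0,0,0]},{"offset": [0,-0.15,0],"angular": [0,0,0]},{"offset": [0,-0.15,0],"angular": [0,0,0]},{"offset": [0,-0.15,0],"angular": [0,0,0]}])

```text
time_s: 17.6
eef_pos: [0.4448, 0.0865, 0.0667]
ee_rot: [-0.091, 1.569, 0.091]
contact_force: [0.1, 5.5, -0.1]
width: 0.0174
```

```bash
python3 o2.py 9
```

```text
head x mm 16.075421663393318 y 0.3470201920463598 push F 5.451046384938459 [0.73603119 0.07088903 0.11862958]
[0.4448 0.0865 0.0667] 17.6 [ 0.1   5.5  -0.12]
```

View pics/top9.png

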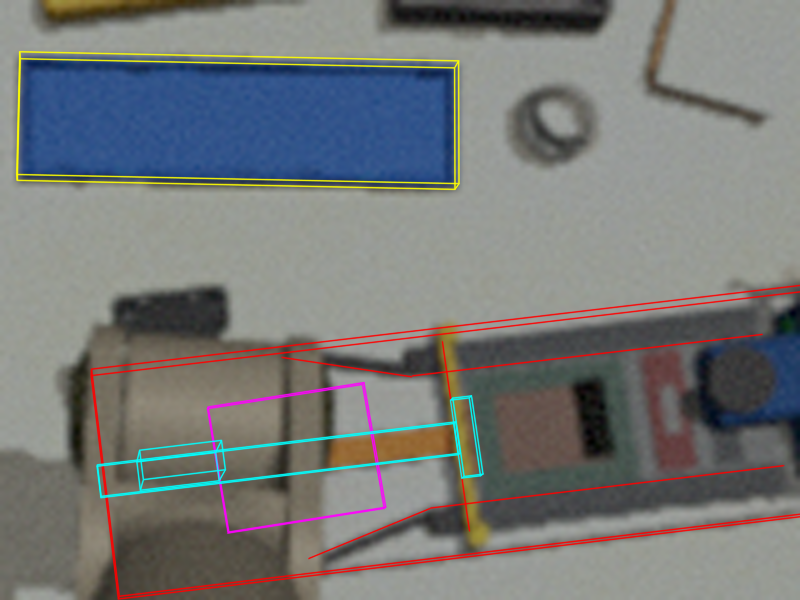

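Emit:
send_rows(plan=[{"offset": [0,-0.1,0],"angular": [0,0,0]},{"offset": [0,-0.1,0],"angular": [0,0,0]},{"offset": [0,-0.1,0],"angular": [0,0,0]},{"offset": [0,-0.1,0],"angular": [0,0,0]},{"offset": [0,-0.1,0],"angular": [0,0,0]},{"offset": [0,-0.1,0],"angular": [0,0,0]},{"offset": [0,-0.1,0],"angular": [0,0,0]}])

```text
time_s: 18.4
eef_pos: [0.4456, 0.0797, 0.0667]
ee_rot: [-0.091, 1.569, 0.091]
contact_force: [-0.4, 5.1, -0.5]
width: 0.0175
```

Emit:
send_rows(plan=[{"offset": [0,-0.1,0],"angular": [0,0,0]},{"offset": [0,-0.1,0],"angular": [0,0,0]},{"offset": [0,-0.1,0],"angular": [0,0,0]},{"offset": [0,-0.1,0],"angular": [0,0,0]},{"offset": [0,-0.1,0],"angular": [0,0,0]},{"offset": [0,-0.1,0],"angular": [0,0,0]}])

```text
time_s: 19.0
eef_pos: [0.446, 0.0742, 0.0667]
ee_rot: [-0.09, 1.57, 0.092]
contact_force: [-1.5, 10.1, 0.3]
width: 0.0177
```

Emit:
send_rows(plan=[{"offset": [0,-0.1,0],"angular": [0,0,0]},{"offset": [0,-0.1,0],"angular": [0,0,0]},{"offset": [0,-0.1,0],"angular": [0,0,0]},{"offset": [0,-0.1,0],"angular": [0,0,0]},{"offset": [0,-0.1,0],"angular": [0,0,0]}])

```text
time_s: 19.5
eef_pos: [0.4464, 0.0694, 0.0667]
ee_rot: [-0.09, 1.57, 0.092]
contact_force: [-0.8, 10.4, 1.1]
width: 0.0177
```

Emit:
send_rows(plan=[{"offset": [0,-0.05,0],"angular": [0,0,0]},{"offset": [0,-0.05,0],"angular": [0,0,0]},{"offset": [0,-0.05,0],"angular": [0,0,0]},{"offset": [0,-0.05,0],"angular": [0,0,0]}])

```text
time_s: 19.9
eef_pos: [0.4467, 0.0674, 0.0667]
ee_rot: [-0.09, 1.57, 0.092]
contact_force: [-0.7, 9.0, 1.4]
width: 0.0177
```

Emit:
send_rows(plan=[{"offset": [0,-0.05,0],"angular": [0,0,0]},{"offset": [0,-0.05,0],"angular": [0,0,0]},{"offset": [0,-0.05,0],"angular": [0,0,0]},{"offset": [0,-0.05,0],"angular": [0,0,0]}])

```text
time_s: 20.3
eef_pos: [0.4469, 0.0655, 0.0667]
ee_rot: [-0.09, 1.57, 0.092]
contact_force: [-1.0, 9.3, 0.4]
width: 0.0175
```

```bash
python3 o2.py 10
```

```text
head x mm 37.21772399294498 y 0.01462000464833643 push F 9.308601988283971 [1.507967   0.2589938  0.16002795]
[0.4469 0.0655 0.0667] 20.3 [-1.02  9.25  0.39]
```

View pics/top10.png

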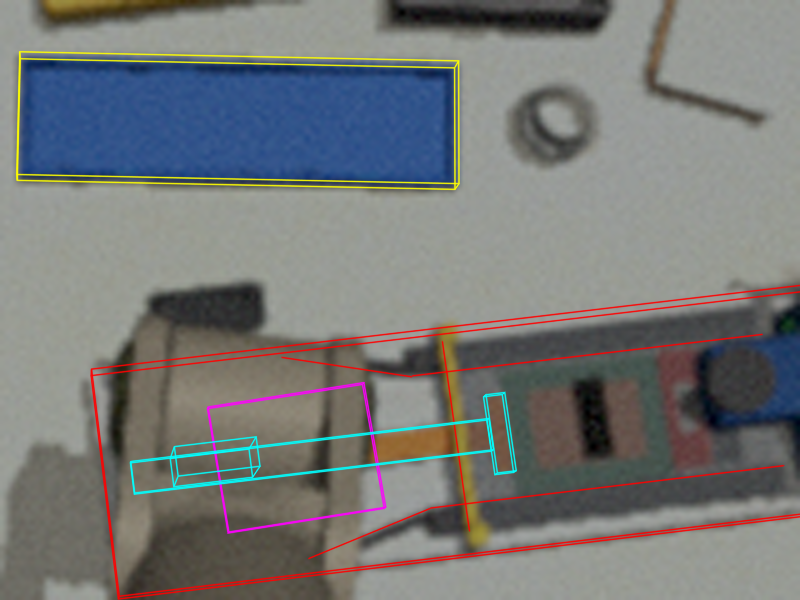

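Emit:
send_rows(plan=[{"offset": [0,-0.05,0],"angular": [0,0,0]},{"offset": [0,-0.05,0],"angular": [0,0,0]},{"offset": [0,-0.05,0],"angular": [0,0,0]}])

```text
time_s: 20.7
eef_pos: [0.447, 0.064, 0.0667]
ee_rot: [-0.09, 1.57, 0.092]
contact_force: [-1.4, 10.3, 0.5]
width: 0.0174
```

Emit:
send_rows(plan=[{"offset": [0,-0.05,0],"angular": [0,0,0]},{"offset": [0,-0.05,0],"angular": [0,0,0]}])

```text
time_s: 20.9
eef_pos: [0.4472, 0.063, 0.0667]
ee_rot: [-0.09, 1.57, 0.092]
contact_force: [-1.2, 10.3, 0.7]
width: 0.0178
```

Emit:
send_rows(plan=[{"offset": [0,-0.05,0],"angular": [0,0,0]},{"offset": [0,-0.05,0],"angular": [0,0,0]}])

```text
time_s: 21.1
eef_pos: [0.4473, 0.062, 0.0667]
ee_rot: [-0.09, 1.57, 0.092]
contact_force: [-0.0, 9.5, 0.5]
width: 0.0177
```

Emit:
send_rows(plan=[{"offset": [0,-0.05,0],"angular": [0,0,0]},{"offset": [0,-0.05,0],"angular": [0,0,0]}])

```text
time_s: 21.3
eef_pos: [0.4473, 0.0611, 0.0667]
ee_rot: [-0.09, 1.57, 0.092]
contact_force: [-1.6, 14.1, 2.4]
width: 0.0175
```

Emit:
send_rows(plan=[{"offset": [0,-0.05,0],"angular": [0,0,0]},{"offset": [0,-0.05,0],"angular": [0,0,0]}])

```text
time_s: 21.5
eef_pos: [0.4471, 0.061, 0.0667]
ee_rot: [-0.088, 1.57, 0.093]
contact_force: [-1.1, 21.1, 3.5]
width: 0.0177
```

Emit:
send_rows(plan=[{"offset": [0,0.07,0],"angular": [0,0,0]},{"offset": [0,0,0],"angular": [0,0,0]},{"offset": [0,0,0],"angular": [0,0,0]}])

```text
time_s: 21.8
eef_pos: [0.4472, 0.0611, 0.0667]
ee_rot: [-0.09, 1.57, 0.093]
contact_force: [-1.7, 12.5, 2.2]
width: 0.0179
```

```bash
python3 o2.py 11; python3 o2.py 11b
```

```text
head x mm 41.62134118792118 y -0.12277560502397422 push F 12.647362679049046 [1.90988777 0.15424783 0.24618733]
[0.4472 0.0611 0.0667] 21.8 [-1.75 12.53  2.22]
head x mm 41.6096961734688 y -0.10100478004662915 push F 12.184936844226876 [1.93439508 0.23828973 0.167892  ]
[0.4473 0.0611 0.0667] 21.9 [-1.03 12.15  1.55]
```

View pics/top11.png

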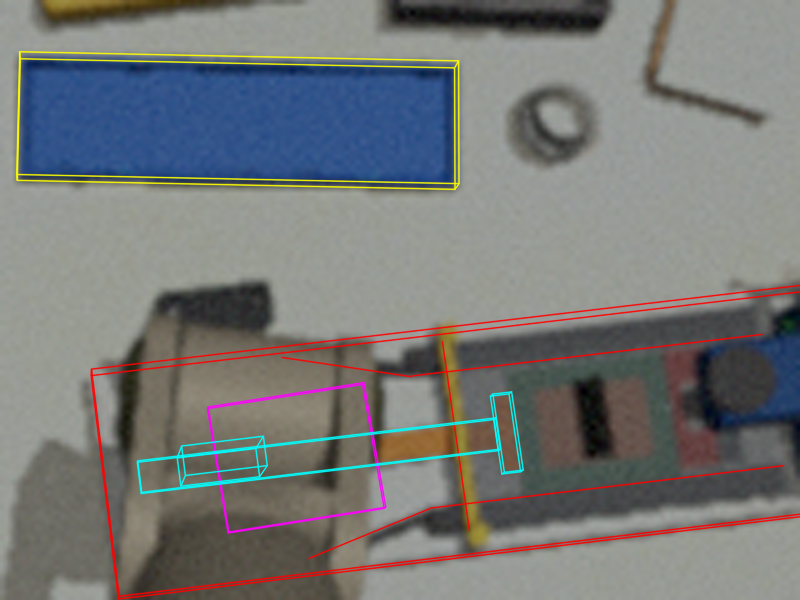

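View pics/scene11.png

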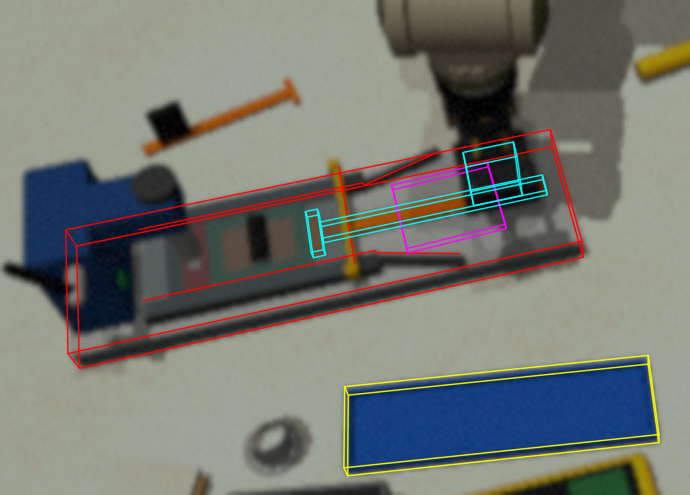

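Emit:
send_rows(plan=[{"offset": [0,-0.03,0],"angular": [0,0,0]},{"offset": [0,0,0],"angular": [0,0,0]},{"offset": [0,0,0],"angular": [0,0,0]},{"offset": [0,0,0],"angular": [0,0,0]}])

```text
time_s: 22.4
eef_pos: [0.4472, 0.0611, 0.0667]
ee_rot: [-0.089, 1.57, 0.093]
contact_force: [-2.0, 15.4, 2.5]
width: 0.0175
```

Emit:
send_rows(plan=[{"offset": [0,0.1,0],"angular": [0,0,0]},{"offset": [0,0.1,0],"angular": [0,0,0]},{"offset": [0,0.2,0],"angular": [0,0,0]},{"offset": [0,0.3,0],"angular": [0,0,0]},{"offset": [0,0.4,0],"angular": [0,0,0]},{"offset": [0,0.5,0],"angular": [0,0,0]},{"offset": [0,0.6,0],"angular": [0,0,0]},{"offset": [0,0.8,0],"angular": [0,0,0]},{"offset": [0,1.0,0],"angular": [0,0,0]},{"offset": [0,1.0,0],"angular": [0,0,0]},{"offset": [0,1.0,0],"angular": [0,0,0]},{"offset": [0,1.0,0],"angular": [0,0,0]},{"offset": [0,1.0,0],"angular": [0,0,0]},{"offset": [0,1.0,0],"angular": [0,0,0]},{"offset": [0,0.7,0],"angular": [0,0,0]},{"offset": [0,0.3,0],"angular": [0,0,0]},{"offset": [0,0,0],"angular": [0,0,0]}])

```text
time_s: 24.1
eef_pos: [0.4363, 0.1593, 0.0667]
ee_rot: [-0.092, 1.569, 0.091]
contact_force: [0.6, -0.8, -2.0]
width: 0.0176
```

```bash
python3 o2.py 12; python3 - <<'E'
from mv import *
go([.6776,.1187,.1406],np.radians(-1.4))
E
```

```text
head x mm -57.246028477799996 y 0.3250766357605876 push F -0.9080615718244072 [-0.04287673  0.08497919  0.01405148]
[0.4363 0.1593 0.0667] 24.1 [ 0.61 -0.84 -2.04]
pos [0.4364 0.1589 0.0668] t 24.2 F [ 0.37  0.07 -1.78] w 0.0178
tool axes [[0.0, -0.116, 0.993], [-0.0, 0.993, 0.116], [-1.0, -0.0, 0.0]]
shift cm (tool now) [-7.38 -6.78 23.49] turn [1.403e-01 0.000e+00 1.000e-04]
shift cm (tool after turn) [-7.38 -3.43 24.21]
```

View pics/top12.png

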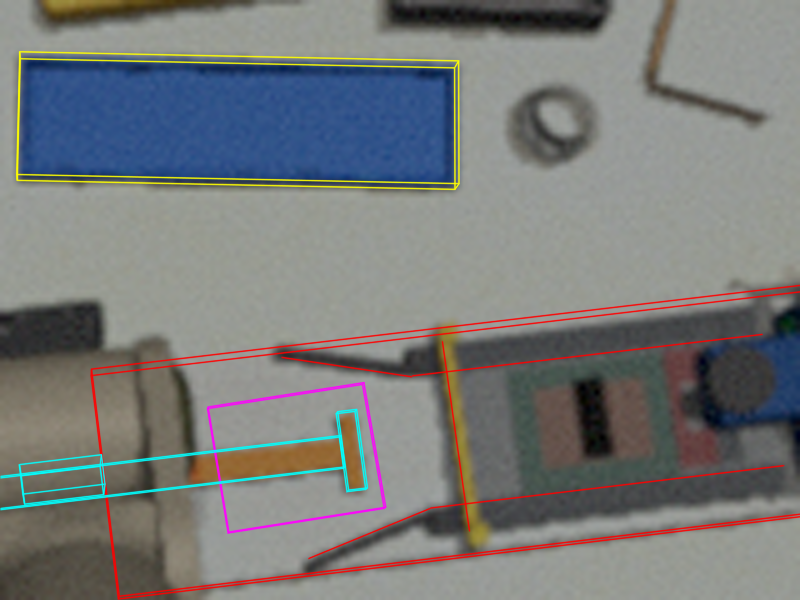

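Emit:
send_rows(plan=[{"offset": [-0.5,0,0],"angular": [0,0,0]},{"offset": [-1.5,0,0],"angular": [0,0,0]},{"offset": [-2,0,0],"angular": [0,0,0]},{"offset": [-2,0,0],"angular": [0.07,0,0]},{"offset": [-1.4,0,0],"angular": [0.07,0,0]},{"offset": [0,-0.2,1.0],"angular": [0,0,0]},{"offset": [0,-0.3,2.0],"angular": [0,0,0]},{"offset": [0,-0.4,3.0],"angular": [0,0,0]},{"offset": [0,-0.4,3.0],"angular": [0,0,0]},{"offset": [0,-0.4,3.0],"angular": [0,0,0]},{"offset": [0,-0.4,3.0],"angular": [0,0,0]},{"offset": [0,-0.4,3.0],"angular": [0,0,0]},{"offset": [0,-0.4,3.0],"angular": [0,0,0]},{"offset": [0,-0.3,2.0],"angular": [0,0,0]},{"offset": [0,-0.2,1.0],"angular": [0,0,0]},{"offset": [0,0,0.2],"angular": [0,0,0]},{"offset": [0,0,0],"angular": [0,0,0]},{"offset": [0,0,0],"angular": [0,0,0]}])

```text
time_s: 26.0
eef_pos: [0.677, 0.1193, 0.1404]
ee_rot: [0.018, 1.572, -0.018]
contact_force: [0.3, -0.7, -1.7]
width: 0.0174
```

```bash
python3 o2.py 13; python3 - <<'E'
from mv import *
go([.6776,.1187,.0413],np.radians(-1.4))
E
```

```text
head x mm 10.196658612821263 y 234.82263144389253 push F -0.7595428081418465 [ 0.01210446  0.08479249 -0.01212462]
[0.677  0.1193 0.1404] 26.0 [ 0.34 -0.73 -1.75]
pos [0.677  0.1194 0.1409] t 26.1 F [-0.26  0.16 -1.76] w 0.0177
tool axes [[-0.0, 0.023, 1.0], [-0.0, 1.0, -0.023], [-1.0, -0.0, -0.0]]
shift cm (tool now) [ 9.96 -0.07  0.06] turn [ 0.001  -0.0002  0.    ]
shift cm (tool after turn) [ 9.96 -0.07  0.06]
```

View pics/top13.png

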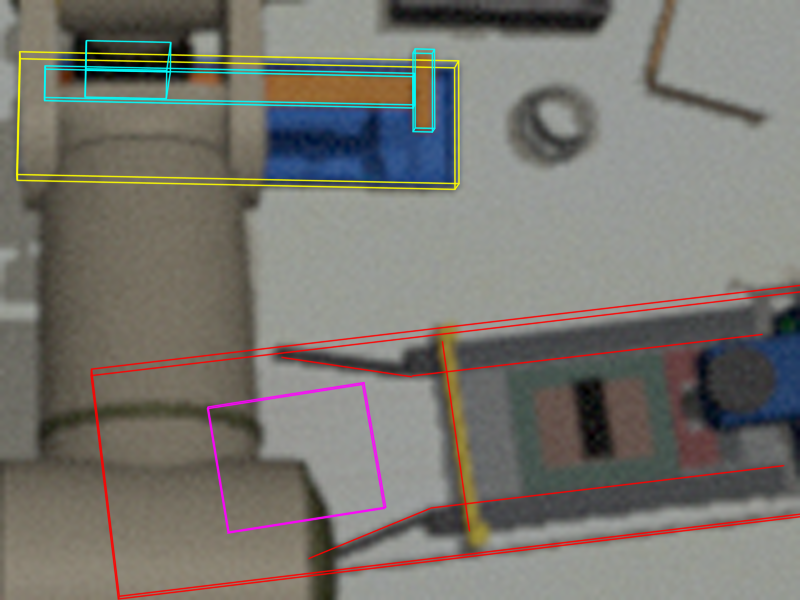

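View pics/scene13.png

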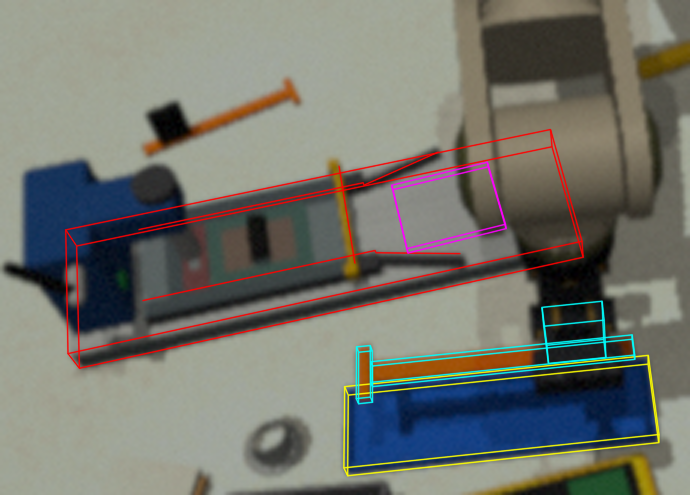

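Emit:
send_rows(plan=[{"offset": [1,-0.07,0.06],"angular": [0,0,0]},{"offset": [2,0,0],"angular": [0,0,0]},{"offset": [2,0,0],"angular": [0,0,0]},{"offset": [2,0,0],"angular": [0,0,0]},{"offset": [1.2,0,0],"angular": [0,0,0]},{"offset": [0.7,0,0],"angular": [0,0,0]},{"offset": [0.5,0,0],"angular": [0,0,0]},{"offset": [0.2,0,0],"angular": [0,0,0]},{"offset": [0.1,0,0],"angular": [0,0,0]},{"offset": [0.1,0,0],"angular": [0,0,0]},{"offset": [0,0,0],"angular": [0,0,0]},{"offset": [0,0,0],"angular": [0,0,0]}])

```text
time_s: 27.3
eef_pos: [0.6782, 0.1185, 0.043]
ee_rot: [0.019, 1.57, -0.019]
contact_force: [0.9, 0.7, -1.6]
width: 0.0177
```

```bash
python3 - <<'E'
from mv import *
go([.6776,.1187,.0413],np.radians(-1.4)); print(get_state()["ft_torque"])
E
```

```text
pos [0.6782 0.1185 0.043 ] t 27.3 F [ 0.93  0.68 -1.65] w 0.0177
tool axes [[0.0, 0.024, 1.0], [-0.0, 1.0, -0.024], [-1.0, -0.0, 0.0]]
shift cm (tool now) [ 0.17  0.02 -0.06] turn [0.0005 0.0005 0.    ]
shift cm (tool after turn) [ 0.17  0.02 -0.06]
[-0.02656985  0.07460334 -0.01140337]
```

Still carrying the stick's weight; lower until its weight goes off the hand.

Emit:
send_rows(plan=[{"offset": [0.1,0,0],"angular": [0,0,0]},{"offset": [0.05,0,0],"angular": [0,0,0]},{"offset": [0,0,0],"angular": [0,0,0]},{"offset": [0,0,0],"angular": [0,0,0]}])

```text
time_s: 27.7
eef_pos: [0.6781, 0.1185, 0.0412]
ee_rot: [0.019, 1.571, -0.019]
contact_force: [-0.2, -0.2, -1.6]
width: 0.0176
```

Emit:
send_rows(plan=[{"offset": [0.05,0,0],"angular": [0,0,0]},{"offset": [0,0,0],"angular": [0,0,0]},{"offset": [0,0,0],"angular": [0,0,0]}])

```text
time_s: 28.0
eef_pos: [0.6781, 0.1185, 0.0413]
ee_rot: [0.019, 1.57, -0.019]
contact_force: [-2.2, -0.4, 4.0]
width: 0.0173
```

Emit:
send_rows(plan=[{"offset": [0,0,0],"angular": [0,0,0]},{"offset": [0,0,0],"angular": [0,0,0]},{"offset": [0,0,0],"angular": [0,0,0]},{"offset": [0,0,0],"angular": [0,0,0]},{"offset": [0,0,0],"angular": [0,0,0]}], grip=0)

```text
time_s: 28.5
eef_pos: [0.6781, 0.1185, 0.0407]
ee_rot: [0.019, 1.571, -0.019]
contact_force: [-0.0, 0.7, 0.8]
width: 0.0442
```

Emit:
send_rows(plan=[{"offset": [-0.5,0,0],"angular": [0,0,0]},{"offset": [-1,0,0],"angular": [0,0,0]},{"offset": [-2,0,0],"angular": [0,0,0]},{"offset": [-3,0,0],"angular": [0,0,0]},{"offset": [-3,0,0],"angular": [0,0,0]},{"offset": [-3,0,0],"angular": [0,0,0]},{"offset": [-3,0,0],"angular": [0,0,0]},{"offset": [-2,0,0],"angular": [0,0,0]},{"offset": [-1,0,0],"angular": [0,0,0]},{"offset": [0,1,-1],"angular": [0,0,0]},{"offset": [0,2,-2],"angular": [0,0,0]},{"offset": [0,2.5,-2.5],"angular": [0,0,0]},{"offset": [0,2.5,-2.5],"angular": [0,0,0]},{"offset": [0,2.5,-2.5],"angular": [0,0,0]},{"offset": [0,2.5,-2.5],"angular": [0,0,0]},{"offset": [0,2.5,-2.5],"angular": [0,0,0]},{"offset": [0,2.5,-2.5],"angular": [0,0,0]},{"offset": [0,1,-1],"angular": [0,0,0]},{"offset": [0,0,0],"angular": [0,0,0]}])

```text
time_s: 30.4
eef_pos: [0.491, 0.3142, 0.2252]
ee_rot: [0.016, 1.572, -0.017]
contact_force: [1.1, -0.9, 0.3]
width: 0.044
```

```bash
cat > o3.py <<'E'
from ov import *
from workcell import eyes,get_state
s=get_state();print(s["time_s"],s["eef_pos"],s["contact_force"])
P=dict(punch=[.4644,-.0863,np.radians(-83.4)],panel=[.4644+.092*.1149,-.0863-.092*.9934,np.radians(-83.4)],tray=[.678,.0439,-1.5948],stick=[.6778,.1187,np.radians(-91.4)])
for n in ("top","scene"):
    f=eyes.grab_frame(n);np.savez(f"{n}14.npz",**f)
    if n=="top": draw(f,P,f"pics/top14.png",(260,420,145,265))
    else: draw(f,P,f"pics/scene14.png",(70,300,140,305),3)
E
python3 o3.py
```

```text
30.4 [0.49097873 0.31418107 0.22522043] [ 1.12084769 -0.88169271  0.29338057]
```

View pics/top14.png

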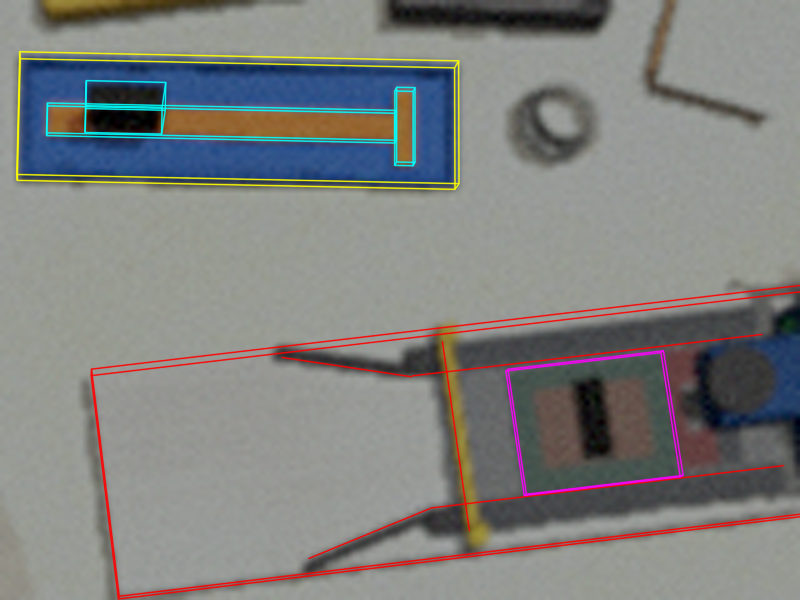

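View pics/scene14.png

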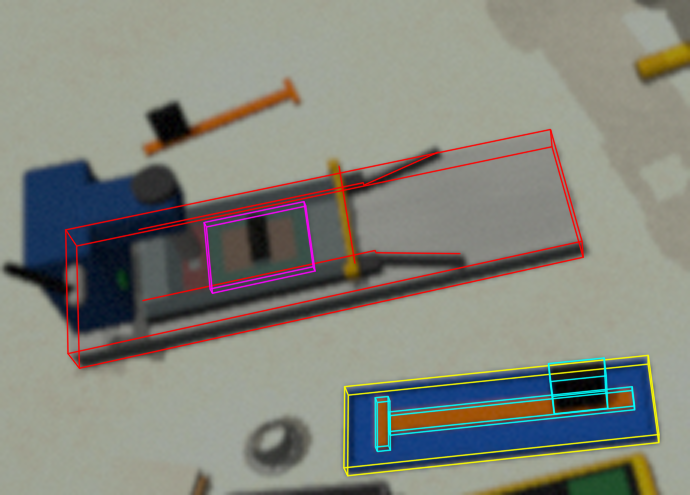

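```bash
python3 -c "
from workcell import job
print(job.hand_in())"
```

```text
the job is handed in; nothing more can be done
None
```

The job is done and handed in at about 30 s of the 69 s: the panel is home against the register and the stick is back in its tray.

- **Feeding:** I used the larger stick from the tray and pushed the panel through the mouth. Readings between moves were about 8 N at the roller and 9–10 N while pushing the register. No jam showed in the guides.
- **Seating:** The hard stop came with the panel's rear edge at about punch x = 42 mm, inside the 39–51 mm range. The force read 14 N, then 21 N for a moment. I eased it to about 12–15 N and held it for under a second.
- **Last pictures:** The panel sits square, with the red register against its front edge. The stick lies flat in the tray where it started, and the gripper is open and clear. The other things in view had not moved.

**Checks that disagreed:**
- **Press force:** The 21 N reading is just above the 10–20 N asked for, though under the 25 N limit. I only read the force between moves, so any brief peak inside a move would not show.
- **Cameras:** The two cameras differ by about 1–2 pixels (roughly 5 mm). The end position of the panel is therefore known to about 3 mm from the pictures. That it is at the stop rests mainly on the sharp force rise there.

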